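Index the hardness-test carousel to the bolt

ROBOT

A 7-joint arm with a two-finger parallel gripper is mounted at the origin on the work surface. World frame = base frame: x ahead of the robot, y to its left, z up, the work surface at z = 0. Lengths are in mm, angles in degrees, forces in N, time in s.
With the tool pointing down it reaches from about 350 to 900 mm from the base axis. Payload 7.2 kg.
Tool frame: the origin (TCP) lies midway between the tips of the shut fingers; the grasp point (between the pads) lies 19 mm behind it; x points along the fingers, y is the direction in which the jaws open and shut, and the axes are right-handed (so a half turn about x gives the same grasp; the last joint's range is limited). The gripper opens to 85 mm and grips with 20 to 120 N. Pads are 22 mm wide; open, the fingers measure 114 mm over their backs; the gripper's body (76 mm by 85 mm) begins 54 mm behind the grasp point. The pads swing forward as they close: fully open they stand 13 mm farther back than shut.
Start: joints at [-76.1, 23.554, -0.728, 91.456, 0.321, 64.991, -4.71], TCP at [191.147, 595.056, 231.297] pointing down, gripper open.
Joint ranges: [-169.25, 169.25], [-16.82, 113.86], [-84.01, 82.57], [7.8, 145.47], [-59.2, 239.2], [7.22, 106.19], [-163.78, 163.78]. Speed limits (degrees/s): [136.94, 136.94, 172.46, 172.46, 180, 180, 180].

INTERFACE

Orientations are given as a 3x3 rotation matrix whose columns are the frame's x, y, z axes.
In Python, from station import get_obs, get_image, hand_in gives the robot as it stands.
- The arm moves only by the tool drive_tool, never from a script. Its arguments are lists of equal length, an entry for each row: "translation": the shift along the tool's x, y, z normalised to -1 to 1, where 1 is 40 mm, a list of three; "turn": the turn, a rotation vector about the tool's x, y, z normalised to -1 to 1, where 1 is pi/2 rad, a list of three. A call has 1 to 12 rows; each row shifts and turns the pose as measured when the row begins, along the tool's axes as they then stand; what a row does not reach is not made up. A row lasts 1/12 s, in which the tool goes at most 41.7 mm and 7.16 degrees, less where a joint would pass 70% of its speed; a pose out of reach is approached as far as the arm can. A call with a number of a shift or a turn outside -1 to 1 is refused whole. A call with a gripper value outside its range is refused whole. "gripper" is the closure, from 0 (fully open) to 1 (shut), set as the call begins (left out, the last holds). The fingers move at their own pace and stop on an object; the grip force is fixed at half the most. Time passes only in rows, so rows that do not move let the fingers close. It gives the time, the measured TCP pose, the force and the opening at its end, in the units of the state.
- get_obs(): the state, without advancing time (a new reading comes with each control period).
- get_image(name): name is "scene" or "side" or "wrist"; returns a dict with "img" (420x560x3 uint8, red, green, blue), "fx", "fy", "cx", "cy" (pixels), "cam_to_world" (4x4, takes a point from camera to world coordinates). Camera axes: x right, y up, looking along -z (the intrinsics and any distortion apply to the point x, -y, -z); pixel columns grow to the right and rows downward; lengths in mm; the calibration is good to about 2 mm. A picture is of the moment at which its call begins. There is no depth.
- hand_in(): hands the job in, once; it reports no verdict.
The state is a dict: "time_s": time; "qpos": joint angles; "qvel": joint speeds; "tau": joint torques, N m; "tcp_pos": TCP position; "ee_rot": TCP orientation; "ft_force": force on the tool from outside, world axes, zero at the start; "moment": the same for the moment, N m; "finger_gap": opening from 0.0 (shut) to 1.0 (fully open).
Only numpy, scipy, OpenCV 4.12 (cv2) and the standard library are available. Lean on these libraries where they do the work, as an engineer would, in place of code of your own. Each camera call takes 0.05 s, during which the arm holds its last target. There are 200 camera calls.

TASK

The bolt standing on its head is next to be hardness-tested, and it waits one hole away from the indenter. With a fingertip in the dished knob, press the carousel's indexing plunger fully in, keep it in while you turn the disc one hole in whichever direction brings the bolt under the indenter, then let the plunger spring right out into that hole and take your hand away. Do not touch the bolt, leave the other specimens standing in their nests and the things on the bench where they are.

Things in the scene. Friction and masses are not known exactly. Their poses are not given: they have to be found in the camera images.
- fixture: The grey housing of the carousel, round, 312 mm across, 66 mm high, with an inward steel ring (opening 244 mm across, 58 to 66 mm above the bench) cut by six open slots, 16 mm wide, 60 degrees apart: the holes. Origin on the disc's turning axis at bench level; z up, +x towards the indenter's column. Fixed to the bench, but its place and yaw differ from run to run.
- axis (a point): Point on the vertical turning axis, at the top face of the aluminium disc (44 mm above the bench, 234 mm across); axes as the fixture's. The disc has six places 60 degrees apart: five specimen nests 60 mm from the axis (each four pins 7 mm high), and the plunger, 88 mm from the axis.
- disc (a joint): Turn of the disc in rad, positive counterclockwise seen from above. Starts within 0.015 of 0, locked, with the plunger opposite the indenter. The next holes are at +1.047 and -1.047 (60 degrees); end stops at +1.2 and -1.2. Stiff (about 0.2 N m, 2 N at the knob); it stays where it is left. Locked in a hole it has about 0.025 rad of play either way.
- plunger (a joint): Travel of the plunger in m: 0 = fully out (up), 0.013 = fully in (down, end stop). A spring pushes it up, about 6 N when out, 11 to 12 N when fully in. Pressed in 0.010 or more, its key passes below the ring and the disc is free. Between holes the ring keeps it in (about 0.009), even if let go; over a slot it springs up by itself.
- key (a point): Outer end of the plunger's key, a level round steel pin 10 mm thick that points outward from the axis, 134 mm from it. With the plunger out it lies in a slot of the ring (62 mm above the bench) and locks the disc; it enters a slot when within about 3 mm of its middle.
- knob (a point): Centre of the floor of the plunger's black dished knob, which turns with the disc; 72 mm above the bench when out, 59 mm when fully in (moves straight down). The dish is round, open upward, 50 mm inside, 58 mm outside diameter, its rim 10 mm above its floor: room for closed fingertips, which press the floor and push the disc round by friction or against the rim.
- indenter (a point): Tip of the indenter, pointing down, 105 mm above the bench, fixed, 60 mm from the disc axis. Above it a spindle 34 mm thick and a level arm (36 mm wide, 175 to 215 mm above the bench) that runs outward to a column 215 mm from the axis.
- bolt: Loose steel bolt standing on its hexagon head in a nest, the only tall specimen: head 34 mm across corners and 12 mm high, shank 16 mm diameter, 45 mm tall in all. Origin: centre of its underside. It starts in one of the two nests next to the indenter, 60 degrees to one side or the other.
- coupon_a: Flat round steel specimen, 33 mm diameter, 18 mm tall, loose in a nest of the disc. Origin: centre of its underside. It starts under the indenter.
- coupon_b: Flat round steel specimen, 33 mm diameter, 18 mm tall, loose in a nest of the disc. Origin: centre of its underside. It starts in the nest next to the indenter on the side where the bolt is not.
- coupon_c: Flat round steel specimen, 33 mm diameter, 18 mm tall, loose in a nest of the disc. Origin: centre of its underside. It starts in a nest between the indenter's neighbours and the plunger.
- bar_a: Bystander, flat dog-bone tensile specimen lying on the bench, 160 x 24 x 6 mm along its x. Origin: centre of its underside.
- bar_b: Bystander, a second such tensile specimen.
- wrench: Bystander, steel wrench lying on the bench, about 200 mm long along its x.
- jar: Bystander, closed white jar, 60 mm diameter, 85 mm tall, standing on the bench. Origin: centre of its underside.
- jaw: Bystander, steel jaw insert, 60 x 35 x 32 mm, lying on the bench. Origin: centre of its underside.

How it is judged (in metres and radians):
On the way, in this order (a step that is already met when the one before it is completed fails the run):
1. the plunger is pressed in (at least 10 mm) while the disc is still at its first hole (value of joint plunger above 0.01 m and value of joint disc between -0.12 and 0.12 rad), for 0.05 s.
2. the bolt is under the indenter and the plunger has sprung out into that hole (value of joint plunger below 0.003 m and (value of joint disc between 0.997198 and 1.0972 rad or value of joint disc between -1.0972 and -0.997198 rad) and horizontal distance between bolt and indenter below 0.008 m), for 0.2 s.
At the end, for the whole second after the job is handed in: The disc stands one hole on (60 degrees from its start, within 0.05 rad) and at rest, the bolt's axis within 8 mm of the indenter's, the plunger out (within 3 mm of fully out), and all four specimens still stand upright on the disc in their nests (54 to 66 mm from its axis) (all of step 2 and velocity of joint disc between -0.02 and 0.02 rad/s and angle between each of bolt, coupon_a, coupon_b, coupon_c's own z axis and vertical below 0.1 rad and z of bolt in the frame of axis between -0.004 and 0.004 m and horizontal distance between bolt and axis between 0.054 and 0.066 m and z of coupon_a in the frame of axis between -0.004 and 0.004 m and horizontal distance between coupon_a and axis between 0.054 and 0.066 m and z of coupon_b in the frame of axis between -0.004 and 0.004 m and horizontal distance between coupon_b and axis between 0.054 and 0.066 m and z of coupon_c in the frame of axis between -0.004 and 0.004 m and horizontal distance between coupon_c and axis between 0.054 and 0.066 m); the robot touches nothing.
It fails at once if the bolt is touched by the robot (contact force between any of the fingers, the arm and bolt above 0.5 N).
It fails at once if a specimen is lifted out of its nest or tipped (z of any of bolt, coupon_a, coupon_b, coupon_c in the frame of axis above 0.008 m or angle between any of bolt, coupon_a, coupon_b, coupon_c's own z axis and vertical above 0.35 rad).
It fails at once if a thing lying on the bench is moved more than 3 cm (distance of any of bar_a, bar_b, wrench, jar, jaw from where it was at the start of the episode above 0.03 m).
It also fails if it takes over 38 s, if anything falls off the work surface, if the arm or the gripper's body presses on something with over 40 N, if the wrist force passes 120 N, or if a joint passes its speed limit or range.

## Working session

There is one attempt and no reset: what is moved stays moved. The work goes in short steps, Python scripts to look and compute and a tool call to move; the robot and the scene stay as the last step left them, time stands still between calls to the robot, and variables do not carry over. Pictures are saved under pics/ and viewed, about 8 in all and at most 12, crops included, and the job is handed in when it is done.

Besides the shell and the picture viewer there is one more tool, called after ">>>" as name(argument=value, ...) on one line, values as JSON. drive_tool: Moves the arm, as the interface text tells. Its arguments: {"type":"object","properties":{"translation":{"type":"array"},"turn":{"type":"array"},"gripper":{"type":"number"}},"required":["translation","turn"]}

```bash
mkdir -p pics; python3 - <<'E'
from station import get_obs,get_image
import cv2,pickle,numpy as np
o=get_obs(); print({k:np.round(v,3).tolist() for k,v in o.items()})
ims={}
for n in ("scene","side"):
    d=get_image(n); ims[n]=d; cv2.imwrite(f"pics/{n}0.png",d["img"][:,:,::-1])
    print(n,d["fx"],d["cx"],d["cy"],np.round(d["cam_to_world"],3).tolist(),[k for k in d])
pickle.dump(ims,open("ims.pkl","wb"))
E
```

```text
{'time_s': 0.0, 'qpos': [-76.102, 23.599, -0.727, 91.505, 0.32, 64.991, -4.709], 'qvel': [0.071, 0.07, -0.036, 0.078, -0.041, -0.117, 0.042], 'tau': [-0.001, -60.061, 0.682, -29.941, 0.014, 0.011, 0.0], 'tcp_pos': [191.019, 594.566, 230.464], 'ee_rot': [[-0.0, 0.306, 0.952], [-0.002, 0.952, -0.306], [-1.0, -0.002, 0.0]], 'ft_force': [0.099, 0.503, -0.306], 'moment': [-0.007, 0.029, 0.009], 'finger_gap': 1.003}
scene 447.9799166646635 282.68320341698774 207.64549890812083 [[0.635, -0.503, 0.586, 1392.567], [0.772, 0.397, -0.497, -725.284], [0.018, 0.768, 0.641, 1007.967], [0.0, 0.0, 0.0, 1.0]] ['img', 'fx', 'fy', 'cx', 'cy', 'cam_to_world']
side 467.047899512535 278.45485233220387 206.67694014970522 [[-0.996, 0.067, -0.066, 439.302], [-0.094, -0.754, 0.65, 819.91], [-0.006, 0.653, 0.757, 1070.309], [0.0, 0.0, 0.0, 1.0]] ['img', 'fx', 'fy', 'cx', 'cy', 'cam_to_world']
```

View pics/scene0.png

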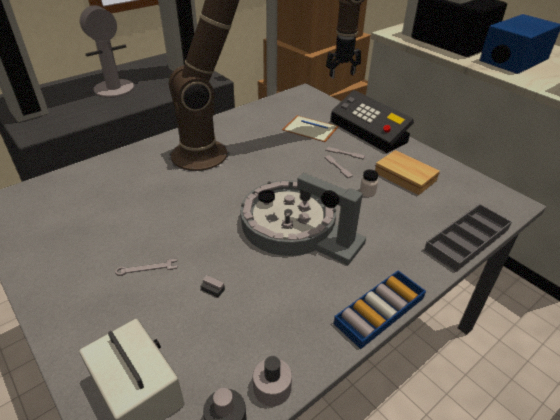

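View pics/side0.png

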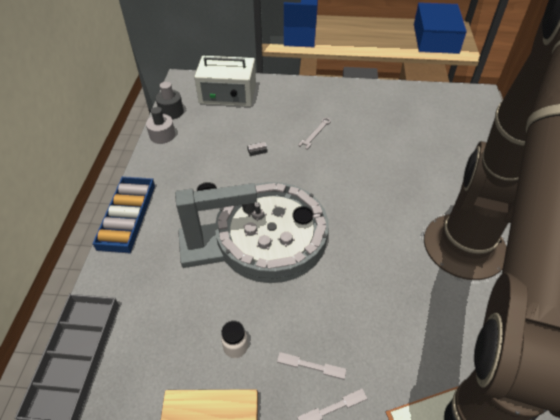

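```bash
cat > h.py <<'E'
import numpy as np,cv2,pickle
def ray(d,u,v):
    M=np.array(d["cam_to_world"]); r=M[:3,:3]@np.array([(u-d["cx"])/d["fx"],-(v-d["cy"])/d["fy"],-1]); return M[:3,3],r
def onz(d,u,v,z):
    o,r=ray(d,u,v); return (o+r*(z-o[2])/r[2])[:2]
def proj(d,P):
    M=np.array(d["cam_to_world"]); p=M[:3,:3].T@(np.array(P)-M[:3,3]); return d["cx"]+d["fx"]*p[0]/-p[2], d["cy"]-d["fy"]*p[1]/-p[2]
E
python3 - <<'E'
from h import *
ims=pickle.load(open("ims.pkl","rb"))
a=cv2.resize(ims["scene"]["img"][165:265,230:375],None,fx=5.5,fy=5.5,interpolation=cv2.INTER_CUBIC)[:300*2,:,::-1]
b=cv2.resize(ims["side"]["img"][175:280,170:335],None,fx=4.8,fy=4.8,interpolation=cv2.INTER_CUBIC)[:,:,::-1]
cv2.imwrite("pics/ca.png",a);cv2.imwrite("pics/cb.png",b)
for n,u,v in (("scene",266,195),("side",303,215)): print(n,onz(ims[n],u,v,82))
E
```

```text
scene [460.66867575  -9.25864958]
side [455.5737555   -4.04090783]
```

View pics/ca.png

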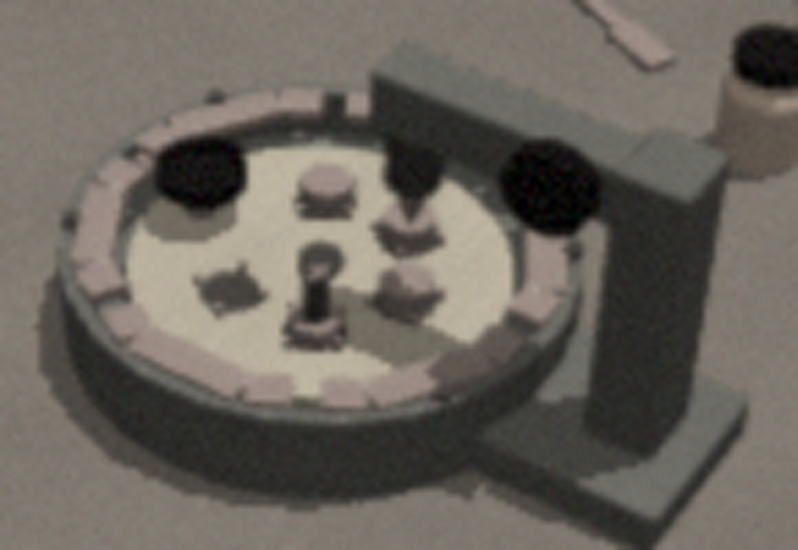

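View pics/cb.png

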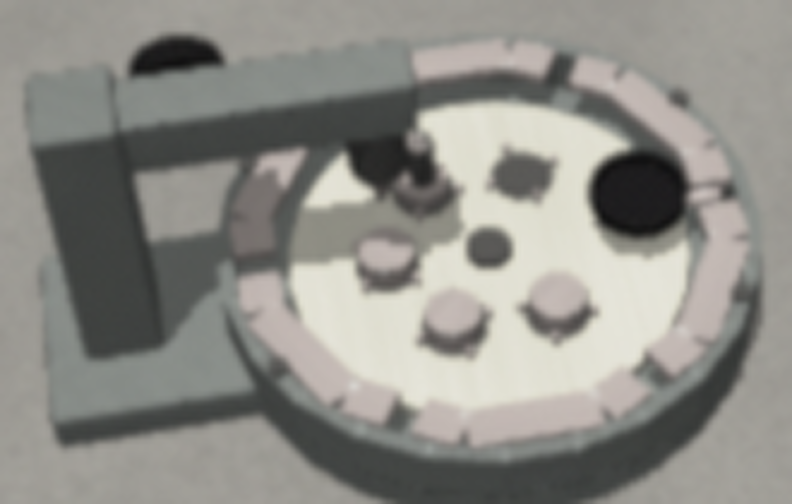

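```bash
python3 - <<'E'
from h import *
ims=pickle.load(open("ims.pkl","rb"))
K={}
for n,(x0,y0,x1,y1) in (("scene",(255,185,278,206)),("side",(288,202,316,229))):
    d=ims[n]; g=d["img"].max(2).astype(int); m=np.zeros(g.shape,np.uint8); m[y0:y1,x0:x1]=(g[y0:y1,x0:x1]<50)
    k,l,s,c=cv2.connectedComponentsWithStats(m); i=1+s[1:,4].argmax(); m=(l==i).astype(np.uint8)
    p=cv2.findContours(m,0,1)[0][0][:,0,:]
    w=np.array([onz(d,*q,82) for q in p],np.float32)
    print(n,s[i],c[i],"plane82 centroid",np.mean([onz(d,u,v,82) for v,u in np.argwhere(m)],0),cv2.minEnclosingCircle(w)); K[n]=c[i]
d=ims["side"]
hub=onz(d,170+490/4.8,175+248/4.8,46); print("hub side",hub)
# bright disc mask -> enclosing circle on plane 44
for n,(x0,y0,x1,y1) in (("scene",(235,180,335,245)),("side",(210,180,330,270))):
    d=ims[n]; im=d["img"][y0:y1,x0:x1].astype(int); m=(im[:,:,0]-im[:,:,2]>20)&(im.max(2)>110)
    pts=np.argwhere(m); w=np.array([onz(d,u+x0,v+y0,44) for v,u in pts],np.float32)
    print(n,len(pts),cv2.minEnclosingCircle(w), im[im.shape[0]//2,::10].tolist()[:3])
# nests/coupons tops at z62 side: a,b,c
d=ims["side"]
for nm,u,v,z in (("a",387,245,62),("b",455,308,62),("c",558,291,62),("bolt",420,140,89),("slot",715,192,66),("slot2",560,70,66)):
    P=onz(d,170+u/4.8,175+v/4.8,z); e=P-hub; print(nm,P,np.hypot(*e),np.degrees(np.arctan2(e[1],e[0])))
E
```

```text
scene [258 189  18  14 177] [266.18644068 195.82485876] plane82 centroid [464.43331987 -11.36080874] ((463.647216796875, -3.803833484649658), 40.00969696044922)
side [294 207  19  17 259] [302.76447876 214.96525097] plane82 centroid [456.23233291  -4.22964041] ((454.09002685546875, -4.589892387390137), 30.48687744140625)
hub side [539.60930272  15.96297258]
scene 2042 ((503.457763671875, 38.11101531982422), 166.38421630859375) [[131, 124, 113], [140, 126, 120], [185, 178, 156]]Traceback (most recent call last):
  File "<stdin>", line 16, in <module>
cv2.error: OpenCV(4.12.0) /io/opencv/modules/imgproc/src/shapedescr.cpp:201: error: (-215:Assertion failed) count >= 0 && (depth == CV_32F || depth == CV_32S) in function 'minEnclosingCircle'
```

```bash
python3 - <<'E'
from h import *
ims=pickle.load(open("ims.pkl","rb"))
d=ims["side"];hub=np.array([539.6,16])
for nm,u,v,z in (("a",387,245,62),("b",455,308,62),("c",558,291,62),("empty",522,177,46),("bolt",420,140,89),("slot",715,192,66),("slot2",560,70,66),("slot3",400,412,66),("slot4",660,365,66)):
    P=onz(d,170+u/4.8,175+v/4.8,z); e=P-hub; print(nm,P,np.hypot(*e),np.degrees(np.arctan2(e[1],e[0])))
d=ims["scene"]
for nm,u,v,z in (("knob",201,168,82),("b",327,178,62),("empty",230,290,46),("bolt",322,258,89),("slotfar",335,105,66),("slot4",145,160,66),("slotnear",307,392,66)):
    P=onz(d,230+u/5.5,165+v/5.5,z); e=P-hub; print(nm,P,np.hypot(*e),np.degrees(np.arctan2(e[1],e[0])))
E
```

```text
a [597.1337361   31.62010177] 59.61642700711035 15.189363649207843
b [553.16875359  72.8758714 ] 58.472008875895625 76.58187975552333
c [496.67354703  55.80618524] 58.542401278401584 137.15989096368648
empty [526.12863352 -39.50262653] 57.114089917632256 -103.64277360296616
bolt [584.14513626 -26.14256905] 61.3210020286694 -43.412442333242886
slot [411.43201602 -21.35141116] 133.49966304631064 -163.75253378470688
slot2 [ 509.33195055 -109.89622617] 129.48364600461142 -103.51851861382454
slot3 [574.30382894 147.77191688] 136.26515996555776 75.24545465561393
slot4 [436.70184636 104.37060609] 135.63699363501803 139.34348009854378
knob [464.10936423  -9.63068381] 79.72307094543675 -161.24655236314894
b [499.89548812  60.75318299] 59.82721497338533 131.57907153403295
empty [530.75045875 -39.93222239] 56.62797790180098 -98.99075365088916
bolt [580.15358719 -11.61230536] 49.06152098815355 -34.25033849941473
slotfar [449.70899618 109.57279095] 129.75461369213127 133.85033146601705
slot4 [420.38304119 -19.56634841] 124.40919743722309 -163.3884236804764
slotnear [642.4808395  -74.05508272] 136.72741152030753 -41.19675748050215
```

>>> drive_tool(translation=[[0,-0.4,0.35],[0,-0.7,0.62],[0,-0.7,0.62],[0,-0.7,0.62],[0,-0.7,0.62],[0,-0.7,0.62],[0,-0.7,0.62],[0,-0.7,0.62],[0,-0.7,0.62],[0,-0.7,0.62],[0,-0.7,0.62],[0,-0.7,0.62]], turn=[[0,0,0],[0,0,0],[0,0,0],[0,0,0],[0,0,0],[0,0,0],[0,0,0],[0,0,0],[0,0,0],[0,0,0],[0,0,0],[0,0,0]], gripper=1)

```text
time_s: 1.1
tcp_pos: [365.1, 187.0, 225.2]
ee_rot: [[-0.007, 0.292, 0.956], [-0.004, 0.957, -0.292], [-1.0, -0.006, -0.006]]
ft_force: [0.1, 0.0, -0.4]
finger_gap: 0.002
```

>>> drive_tool(translation=[[0,-0.7,0.63],[0,-0.7,0.63],[0,-0.7,0.63],[0,-0.6,0.55],[0,-0.4,0.36],[0,-0.3,0.27],[0,-0.2,0.18],[0,0,0],[0,0,0]], turn=[[0,0,0],[0,0,0],[0,0,0],[0,0,0],[0,0,0],[0,0,0],[0,0,0],[0,0,0],[0,0,0]])

```text
time_s: 1.85
tcp_pos: [449.7, -8.3, 225.2]
ee_rot: [[-0.006, 0.305, 0.952], [-0.006, 0.952, -0.305], [-1.0, -0.007, -0.004]]
ft_force: [0.2, 0.9, 0.8]
finger_gap: 0.002
```

```bash
python3 - <<'E'
from h import *
from station import get_obs,get_image
o=get_obs(); print(o["tcp_pos"],np.round(o["qpos"],1),o["ft_force"],np.round(o["ee_rot"],3).tolist())
d=get_image("wrist"); cv2.imwrite("pics/w1.png",d["img"][:,:,::-1]); pickle.dump(d,open("w1.pkl","wb"))
print(np.round(d["cam_to_world"],2).tolist(),d["fx"],d["cx"],d["cy"])
for P in ((540,16,44),(456,-7,72),tuple(o["tcp_pos"])): print(P,proj(d,P))
E
```

```text
[449.66813089  -8.33779679 225.18178447] [-29.7   6.5  26.8 116.2  -3.1  58.4  70.9] [0.22868589 0.90469364 0.82269855] [[-0.006, 0.305, 0.952], [-0.006, 0.952, -0.305], [-1.0, -0.007, -0.004]]
[[0.3, -0.91, -0.27, 380.29], [0.95, 0.29, 0.09, 13.41], [-0.01, -0.28, 0.96, 368.3], [0.0, 0.0, 0.0, 1.0]] 307.55961705406276 279.7677991796423 207.67979607061363
(540, 16, 44) (np.float64(326.3545214664171), np.float64(254.49532897209664))
(456, -7, 72) (np.float64(285.6326087032714), np.float64(199.20391578160667))
(np.float64(449.66813089465893), np.float64(-8.3377967928191), np.float64(225.18178447398242)) (np.float64(282.66770250559375), np.float64(264.92980361852887))
```

View pics/w1.png

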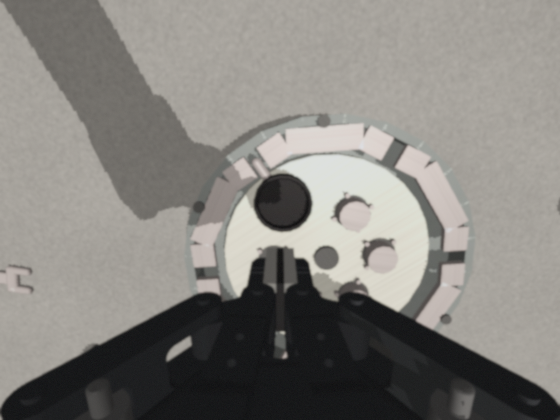

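```bash
python3 - <<'E'
from h import *
d=pickle.load(open("w1.pkl","rb"))
g=d["img"].max(2);m=((g<60)).astype(np.uint8);m[240:]=0;m[:165]=0;m[:,:240]=0;m[:,330:]=0
k,l,s,c=cv2.connectedComponentsWithStats(m);i=1+s[1:,4].argmax();print(s[i],c[i])
p=cv2.findContours((l==i).astype(np.uint8),0,1)[0][0][:,0,:]
w=np.array([onz(d,*q,82) for q in p],np.float32);print(cv2.minEnclosingCircle(w),cv2.fitEllipse(w))
hub=onz(d,326,257.5,45);print("hub",hub)
for nm,u,v,z in (("key",260,167,66),("s1",399,152,66),("s2",453,257,66),("s3",205,272,66)):
    P=onz(d,u,v,z);e=P-hub;print(nm,P,np.hypot(*e),np.degrees(np.arctan2(e[1],e[0])))
E
```

```text
[ 255  175   56   55 2373] [282.18289086 202.2469448 ]
((455.4296569824219, -10.090691566467285), 27.840396881103516) ((455.94940185546875, -10.571798324584961), (51.99137878417969, 54.55839920043945), 97.79417419433594)
hub [543.02204918  14.61010792]
key [418.53379327 -21.67948717] 129.66981365060013 -163.74805821906426
s1 [445.63548088 111.55279375] 137.4118918468093 135.13087349264725
s2 [572.76219134 144.15180682] 132.9117293856037 77.07011002943831
s3 [ 509.40511626 -116.12241519] 134.98552062623378 -104.42077247223735
```

>>> drive_tool(translation=[[0.4,0.03,0.17],[0.7,0,0],[0.7,0,0],[0.7,0,0],[0.5,0,0],[0.3,0,0],[0,0,0],[0,0,0]], turn=[[0,0,0],[0,0,0],[0,0,0],[0,0,0],[0,0,0],[0,0,0],[0,0,0],[0,0,0]])

```text
time_s: 2.57
tcp_pos: [454.7, 1.1, 88.8]
ee_rot: [[-0.005, 0.291, 0.957], [-0.0, 0.957, -0.291], [-1.0, -0.002, -0.004]]
ft_force: [0.1, -0.0, 0.2]
finger_gap: -0.001
```

>>> drive_tool(translation=[[0,-0.2,0.08],[0,-0.06,0.03],[0,0,0],[0,0,0]], turn=[[0,0,0],[0,0,0],[0,0,0],[0,0,0]])

```text
time_s: 2.9
tcp_pos: [457.4, -9.5, 91.7]
ee_rot: [[-0.001, 0.289, 0.957], [0.001, 0.957, -0.289], [-1.0, 0.001, -0.001]]
ft_force: [-1.0, -0.5, -0.5]
finger_gap: -0.003
```

>>> drive_tool(translation=[[0.3,0,-0.02],[0.15,0,0],[0.1,0,0],[0.1,0,0],[0.05,0,0]], turn=[[0,0,0],[0,0,0],[0,0,0],[0,0,0],[0,0,0]])

```text
time_s: 3.32
tcp_pos: [459.2, -9.3, 66.1]
ee_rot: [[0.006, 0.29, 0.957], [0.003, 0.957, -0.29], [-1.0, 0.005, 0.004]]
ft_force: [-2.8, 0.3, 8.3]
finger_gap: 0.005
```

>>> drive_tool(translation=[[0.1,0,-0.04],[0.1,0,-0.02],[0.1,0,0],[0.1,0,0]], turn=[[0,0,0],[0,0,0],[0,0,0],[0,0,0]])

```text
time_s: 3.65
tcp_pos: [460.1, -10.4, 58.3]
ee_rot: [[0.01, 0.293, 0.956], [0.008, 0.956, -0.293], [-1.0, 0.011, 0.008]]
ft_force: [-27.5, -4.9, 97.4]
finger_gap: 0.003
```

>>> drive_tool(translation=[[0,0,0]], turn=[[0,0,0]])

```text
time_s: 3.73
tcp_pos: [460.3, -10.9, 60.6]
ee_rot: [[0.011, 0.294, 0.956], [0.01, 0.956, -0.294], [-1.0, 0.013, 0.008]]
ft_force: [-4.1, 1.1, 10.3]
finger_gap: -0.0
```

>>> drive_tool(translation=[[0.04,-0.12,0.09],[0.04,-0.113,0.099],[0.04,-0.106,0.106]], turn=[[0,0,0],[0,0,0],[0,0,0]])

```text
time_s: 3.98
tcp_pos: [468.6, -25.2, 59.8]
ee_rot: [[0.015, 0.292, 0.956], [0.015, 0.956, -0.292], [-1.0, 0.019, 0.009]]
ft_force: [-3.5, 1.8, 11.3]
finger_gap: 0.001
```

>>> drive_tool(translation=[[0.04,-0.114,0.1],[0.04,-0.106,0.108],[0.04,-0.1,0.115],[0.04,-0.09,0.12]], turn=[[0,0,0],[0,0,0],[0,0,0],[0,0,0]])

```text
time_s: 4.32
tcp_pos: [485.6, -45.1, 59.0]
ee_rot: [[0.023, 0.291, 0.956], [0.02, 0.956, -0.291], [-1.0, 0.026, 0.016]]
ft_force: [-3.7, 2.2, 18.6]
finger_gap: -0.001
```

```bash
python3 - <<'E'
from h import *
from station import get_obs,get_image
o=get_obs(); print(o["tcp_pos"],o["ft_force"],o["moment"])
d=get_image("side"); pickle.dump(d,open("s2.pkl","wb"))
cv2.imwrite("pics/s2.png",cv2.resize(d["img"][165:285,170:335],None,fx=4.8,fy=4.8,interpolation=cv2.INTER_CUBIC)[:,:,::-1])
E
```

```text
[485.55785079 -45.07846508  59.02039898] [-3.71137254  2.22193325 18.60916575] [0.35290814 0.67639317 0.09919889]
```

View pics/s2.png

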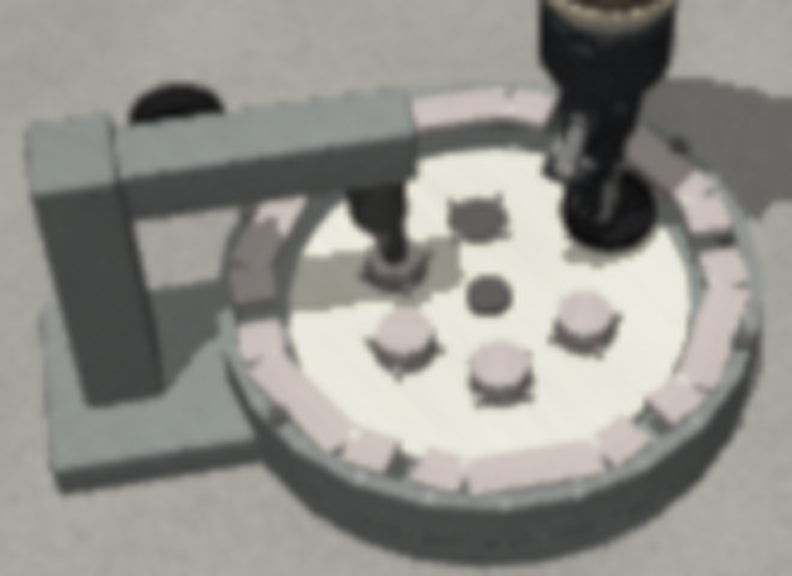

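>>> drive_tool(translation=[[0.035,-0.075,0.131],[0.035,-0.066,0.136],[0.035,-0.056,0.14],[0.035,-0.044,0.12],[0.035,-0.02,0.06]], turn=[[0,0,0],[0,0,0],[0,0,0],[0,0,0],[0,0,0]])

```text
time_s: 4.78
tcp_pos: [512.4, -62.5, 59.1]
ee_rot: [[0.035, 0.291, 0.956], [0.024, 0.956, -0.292], [-0.999, 0.034, 0.027]]
ft_force: [-4.0, 1.4, 14.0]
finger_gap: 0.002
```

```bash
python3 - <<'E'
from h import *
from station import get_obs,get_image
o=get_obs(); print(o["tcp_pos"],o["ft_force"])
d=get_image("side"); pickle.dump(d,open("s3.pkl","wb"))
cv2.imwrite("pics/s3.png",cv2.resize(d["img"][165:285,170:335],None,fx=4.8,fy=4.8,interpolation=cv2.INTER_CUBIC)[:,:,::-1])
E
```

```text
[512.37713668 -62.534663    59.10028832] [-3.99272095  1.39004532 14.0298739 ]
```

View pics/s3.png

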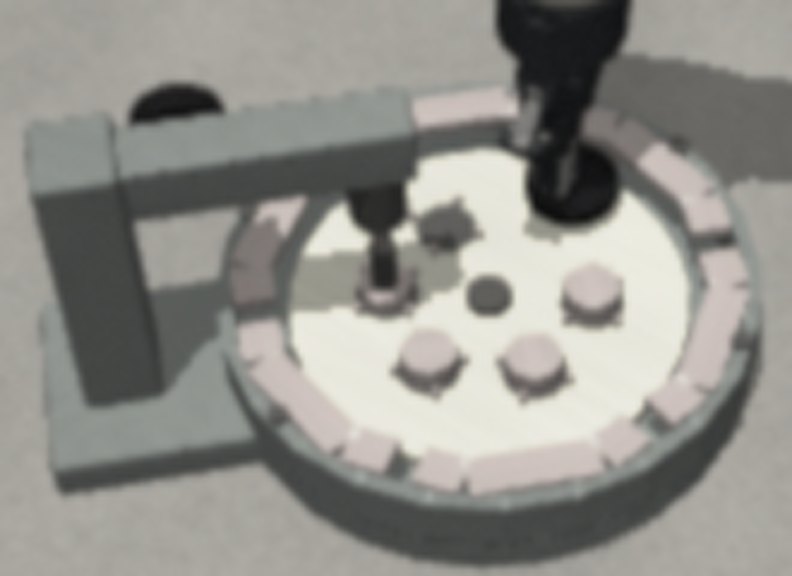

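```bash
cat > ang.py <<'E'
from h import *
def disc_angle(d0,d1,hub=(541,15.3)):
    # polar unwrap of both side views on plane z=62 (coupon tops); 1-D correlation over angle
    th=np.radians(np.arange(0,360,.25)); R=np.arange(48,72,2.)
    def pol(d):
        g=cv2.GaussianBlur(d["img"],(0,0),.7).astype(np.float32)
        uv=np.array([[proj(d,(hub[0]+r*np.cos(t),hub[1]+r*np.sin(t),62)) for t in th] for r in R],np.float32)
        return cv2.remap(g,uv[...,0],uv[...,1],cv2.INTER_LINEAR)
    a,b=pol(d0),pol(d1); w=(th>np.radians(60))&(th<np.radians(155))   # coupons b,c unobstructed
    best=[]
    for k in range(-20,300):
        s=np.roll(b,-k,1); best.append((np.abs(s[:,w]-a[:,w]).mean(),k*.25))
    best.sort(); return best[:4]
E
python3 - <<'E'
from ang import *
d0=pickle.load(open("ims.pkl","rb"))["side"]
for f in("s2","s3"): print(f,disc_angle(d0,pickle.load(open(f+".pkl","rb"))))
d=pickle.load(open("s3.pkl","rb"))
for u,v in((592,282),(535,352),(431,347)):
    e=onz(d,170+u/4.8,165+v/4.8,62)-np.array([541,15.3]);print(np.hypot(*e),np.degrees(np.arctan2(e[1],e[0])))
E
```

```text
s2 [(np.float32(13.060931), 22.25), (np.float32(13.064799), 22.0), (np.float32(13.126269), 22.5), (np.float32(13.145659), 21.75)]
s3 [(np.float32(18.874905), 39.5), (np.float32(18.878979), 39.25), (np.float32(18.899218), 39.75), (np.float32(18.922249), 39.0)]
60.431679688275665 -177.88020609319258
60.1425844434211 122.410949697092
58.748786794951236 63.37492351288036
```

>>> drive_tool(translation=[[0.045,-0.02,0.12],[0.045,-0.015,0.12],[0.04,-0.01,0.05]], turn=[[0,0,0],[0,0,0],[0,0,0]])

```text
time_s: 5.08
tcp_pos: [527.8, -67.5, 59.2]
ee_rot: [[0.044, 0.291, 0.956], [0.027, 0.956, -0.292], [-0.999, 0.038, 0.034]]
ft_force: [-3.5, 1.8, 14.8]
finger_gap: -0.001
```

```bash
python3 - <<'E'
from h import *
from station import get_obs,get_image
o=get_obs(); print(o["tcp_pos"],o["ft_force"])
d=get_image("side"); pickle.dump(d,open("s4.pkl","wb"))
cv2.imwrite("pics/s4.png",cv2.resize(d["img"][165:285,170:335],None,fx=4.8,fy=4.8,interpolation=cv2.INTER_CUBIC)[:,:,::-1])
E
```

```text
[527.82775873 -67.46012141  59.16645492] [-3.46061225  1.76455767 14.83075779]
```

View pics/s4.png

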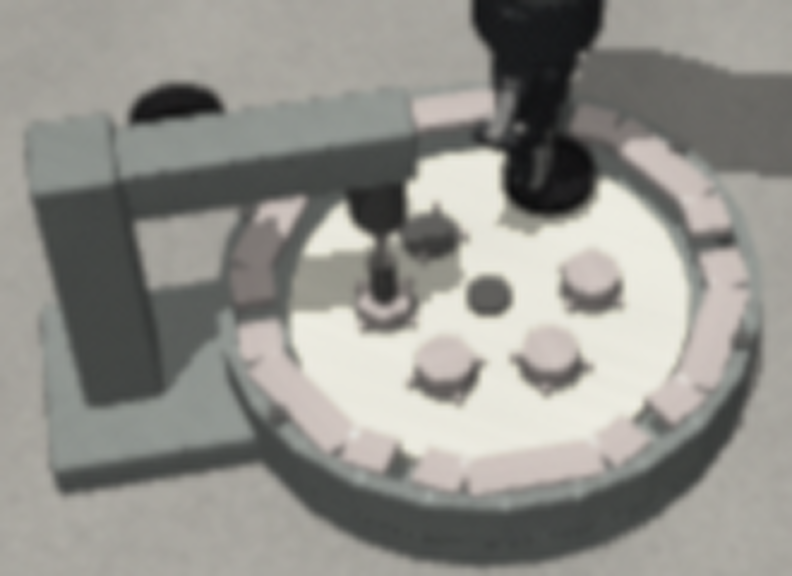

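```bash
python3 - <<'E'
from h import *
d=pickle.load(open("s4.pkl","rb"));h=np.array([541,15.3])
for u,v,z,t in((591,270,62,197),(549,345,62,136.6),(446,355,62,75.2),(430,235,46,316.4),(549,172,69,256.2),(383,305,56,16)):
    P=onz(d,170+u/4.8,165+v/4.8,z);e=P-h;print(P,np.hypot(*e),np.degrees(np.arctan2(e[1],e[0]))%360,t)
E
```

```text
[481.8382363    4.25601577] 60.18375089537835 190.57394924023967 197
[501.36288556  60.4756498 ] 60.09941909857018 131.26371379390355 136.6
[558.27502909  72.63388732] 59.87989032194698 73.23214455601453 75.2
[579.97479195 -26.86970683] 57.422282967826284 312.7452490864967 316.4
[512.02123249 -62.787537  ] 83.29125044650849 249.63979880473485 256.2
[599.19420205  35.85594416] 61.71800379843715 19.454754217524634 16
```

>>> drive_tool(translation=[[0.035,-0.005,0.06],[0.0,0,0.03],[-0.06,0,0],[-0.05,0,0]], turn=[[0,0,0],[0,0,0],[0,0,0],[0,0,0]])

```text
time_s: 5.47
tcp_pos: [534.5, -68.6, 66.6]
ee_rot: [[0.05, 0.29, 0.956], [0.029, 0.956, -0.292], [-0.998, 0.042, 0.039]]
ft_force: [-2.5, 1.1, 8.5]
finger_gap: -0.0
```

>>> drive_tool(translation=[[-0.1,0,-0.02],[-0.2,0,-0.05],[-0.3,0,0],[-0.5,0,0],[-0.7,0,0],[-0.5,0,0],[0,0,0],[0,0,0]], turn=[[0,0,0],[0,0,0],[0,0,0],[0,0,0],[0,0,0],[0,0,0],[0,0,0],[0,0,0]])

```text
time_s: 6.13
tcp_pos: [526.5, -70.9, 164.4]
ee_rot: [[0.05, 0.291, 0.955], [0.029, 0.956, -0.293], [-0.998, 0.042, 0.039]]
ft_force: [-0.6, -0.4, -0.2]
finger_gap: -0.002
```

```bash
python3 - <<'E'
from h import *
from station import get_obs,get_image
o=get_obs(); print(o["tcp_pos"],o["ft_force"])
d=get_image("side"); pickle.dump(d,open("s5.pkl","wb"))
cv2.imwrite("pics/s5.png",cv2.resize(d["img"][165:285,170:335],None,fx=4.8,fy=4.8,interpolation=cv2.INTER_CUBIC)[:,:,::-1])
E
```

```text
[526.51777508 -70.89130262 164.37215738] [-0.5761574  -0.39059192 -0.21138958]
```

View pics/s5.png

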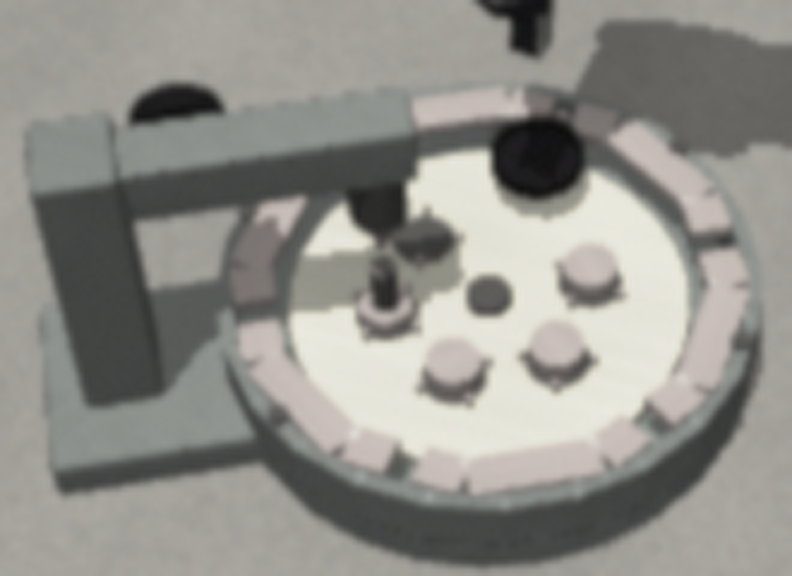

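```bash
python3 - <<'E'
from h import *
d=pickle.load(open("s5.pkl","rb"));d0=pickle.load(open("ims.pkl","rb"))["side"]
def knob(d,x0,y0,x1,y1):
    g=d["img"].max(2);m=np.zeros(g.shape,np.uint8);m[y0:y1,x0:x1]=g[y0:y1,x0:x1]<50
    k,l,s,c=cv2.connectedComponentsWithStats(m);i=1+s[1:,4].argmax();return s[i],c[i]
s,c=knob(d,265,184,300,212);s0,c0=knob(d0,288,202,316,229);h=np.array([541,15.3])
print(s,c,s0,c0)
for z in(73,82):
  for cc in(c0,c):
    e=onz(d,*cc,z)-h;print(z,np.hypot(*e),np.degrees(np.arctan2(e[1],e[0]))%360)
for u,v in((589,268),(557,342),(455,360)):
    e=onz(d,170+u/4.8,165+v/4.8,62)-h;print(np.hypot(*e),np.degrees(np.arctan2(e[1],e[0]))%360)
w=d["img"][165:215,255:335]
d2=__import__("station").get_image("wrist");cv2.imwrite("pics/w2.png",d2["img"][:,:,::-1])
E
```

```text
[273 190  18  16 241] [281.47717842 197.22821577] [294 207  19  17 259] [302.76447876 214.96525097]
73 88.79572445878149 197.6420498745046
73 89.7937324616594 257.26176770032623
82 86.96676065236474 192.89461620353873
82 82.14138289731495 255.52033480984247
59.217672516108294 192.11193657756831
61.24853170753169 135.84351037447698
61.50060936496847 78.88790559774783
```

View pics/w2.png

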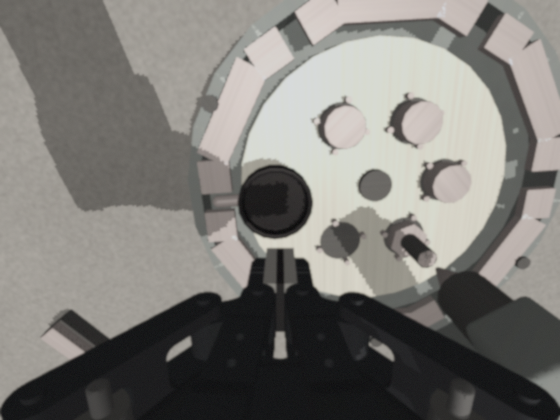

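```bash
python3 - <<'E'
from h import *
from station import get_image,get_obs
d=get_image("wrist");s=pickle.load(open("s5.pkl","rb"))
g=d["img"].max(2);m=np.zeros(g.shape,np.uint8);m[160:242,235:315]=g[160:242,235:315]<60
k,l,st,c=cv2.connectedComponentsWithStats(m);i=1+st[1:,4].argmax();print(st[i],c[i])
p=cv2.findContours((l==i).astype(np.uint8),0,1)[0][0][:,0,:]
d1=pickle.load(open("w1.pkl","rb"))
def dia(d,c,wpx,z):
    M=np.array(d["cam_to_world"]);P=np.array([*onz(d,*c,z),z]);dep=-(M[:3,:3].T@(P-M[:3,3]))[2];return wpx*dep/d["fx"]
for z in(69,73,82): print(z,"dia now",dia(d,c[i],st[i][2],z),"start",dia(d1,(282.2,202.2),56,z),onz(d,*c[i],z))
# triangulate rim centre
o1,r1=ray(d,*c[i]);o2,r2=ray(s,281.5,197.2)
t=np.linalg.lstsq(np.c_[r1,-r2],o2-o1,rcond=None)[0];print(o1+r1*t[0],o2+r2*t[1])
d0=pickle.load(open("ims.pkl","rb"))["side"];o1,r1=ray(d1,282.2,202.2);o2,r2=ray(d0,302.8,215)
t=np.linalg.lstsq(np.c_[r1,-r2],o2-o1,rcond=None)[0];print("start",o1+r1*t[0],o2+r2*t[1])
im=d["img"][165:245,190:270];cv2.imwrite("pics/k.png",cv2.resize(im,None,fx=7,fy=7,interpolation=cv2.INTER_CUBIC)[:,:,::-1])
E
```

```text
[ 239  167   73   71 4024] [274.43836978 202.33349901]
69 dia now 58.421855488837195 start 56.505420436527295 [522.58637852 -71.67477757]
73 dia now 57.42461206378709 start 55.750244883687266 [521.32854514 -71.38954519]
82 dia now 55.180814357424325 start 54.05109988979719 [518.49842004 -70.74777232]
[520.96234739 -71.30650441  74.164535  ] [521.04739583 -71.33050804  74.19299084]
start [457.31064823 -11.00258471  74.3070125 ] [456.2576577  -10.6589324   74.00260706]
```

View pics/k.png

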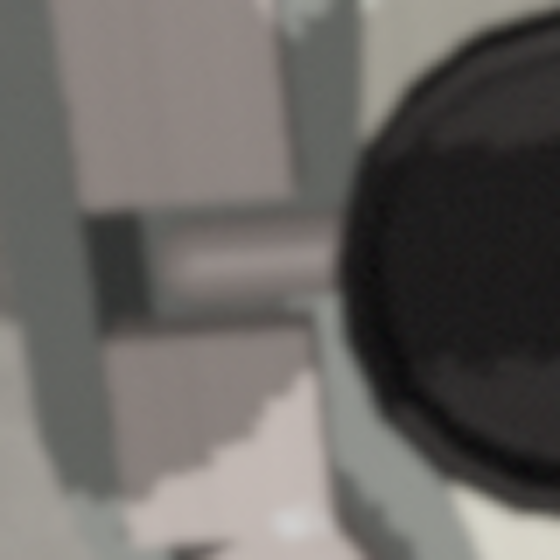

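```bash
python3 -c "from station import hand_in;print(hand_in())"
```

```text
the job is handed in; nothing more can be done
None
```

The disc has been turned one hole counterclockwise, the bolt stands under the indenter, and the plunger has sprung out into the new hole. I handed the job in at about 6 s; no verdict was returned.

I pressed the plunger in with the closed fingertips in the dish. I turned the disc with friction and rim contact, eased off over the slot, then lifted clear to about 164 mm.

**Final checks**
- **Key:** a close wrist picture shows it lying in the middle of the slot.
- **Knob height:** triangulating the knob from two views gives 74.2 mm before and after, so the plunger is fully out as far as the cameras can tell. The true rim height is 82 mm, so the method reads low, but the same both times.
- **Disc angle:** the knob moved from about 196° to 256°. The hand-picked coupon positions gave anything from about 55° to 64° of turn, so they agree with one hole only roughly.
- **Specimens:** in the last side and wrist pictures all four stand upright in their nests, with the bolt at the indenter. I did not measure the bolt's distance from the indenter separately.
- **Hand:** the contact force reading was about 0 N after lifting.

**Upsets along the way**
- While pressing, the plunger hit its end stop and the wrist force peaked at a reported 97 N (limit 120 N). I backed off at once.
- The fingertip slipped about 8 mm in the dish before it pushed on the rim.

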